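Fit two toothed carrier plates on a tube rotator's splined hub, tabs opposite

ROBOT

A 6-joint arm with a two-finger parallel gripper is mounted at the origin on a cart in front of the work surface, level with it; the furniture and walls round the work are solid. World frame = base frame: x ahead of the robot, y to its left, z up, the work surface at z = 0. Lengths are in m, angles in degrees, forces in N, time in s.
With the tool pointing down it reaches from about 0.3 to 0.875 m from the base axis. Payload 6.4 kg.
Tool frame: the origin (TCP) lies between the finger pads; the fingertips stand 17 mm ahead of it and the grasp point (between the pads) lies 2 mm behind it (arm.tcp_to_tips is the x of the fingertips in the tool frame, in m); x points along the fingers, y is the direction in which the jaws open and shut, and the axes are right-handed (so a half turn about x gives the same grasp; the last joint's range is limited). The gripper opens to 85 mm and grips with 20 to 120 N. Pads are 22 mm wide; open, the fingers measure 114 mm over their backs; the gripper's body (76 mm by 85 mm) begins 54 mm behind the grasp point. The pads swing forward as they close: fully open they stand 13 mm farther back than shut.
Start: joints at [-81.95, 10.359, 92.074, -0, 77.567, -11.82], TCP at [0.195, -0.541, 0.248] pointing down, gripper open.
Joint ranges: [-171.53, 171.53], [-51.25, 118.39], [17.06, 147.69], [-65.23, 245.23], [0, 150.52], [-178.68, 178.68]. Speed limits (degrees/s): [147.25, 147.25, 172.46, 180, 180, 180].

INTERFACE

Orientations are given as a 3x3 rotation matrix whose columns are the frame's x, y, z axes.
In Python, from rig import status, cams, arm gives the robot as it stands.
- The arm moves only by the tool step_arm, never from a script. Its argument "moves" is a list of rows, each a list of 5 numbers: the opening, from 0 (shut) to 1 (fully open), then the shift along the tool's x, y, z in cm, then the turn about the tool's x in degrees. In form: [[hand, dx, dy, dz, turn], ...]. A call has 1 to 8 rows; each row is the pose to reach, as a shift and turn from the pose commanded when the call began, along the tool's axes at that moment; what a row does not reach only later rows make up. A row lasts 1/8 s, in which the tool goes at most 62.5 mm and 10.7 degrees, less where a joint would pass 70% of its speed; a pose out of reach is approached as far as the arm can. A call with a gripper value outside its range is refused whole. The fingers move at their own pace and stop on an object; "force" is the grip in N (left out, the last holds). Time passes only in rows, so rows that repeat a pose let the fingers close. It gives the time, the measured TCP pose, the force and the opening at its end, in the units of the state.
- status.sense(): the state, without advancing time (a new reading comes with each control period).
- cams.grab_frame(name): name is "side" or "top" or "wrist"; returns a dict with "image" (384x512x3 uint8, red, green, blue), "intrinsics" (3x3 intrinsics, pixels), "k1" (the pictures are not rectified: a ray, as slopes to the right and down, at radius r is drawn at 1 + k1 r^2 times it, then the intrinsics apply), "position" and "rotation" of the camera in the world; the wrist camera has in their place "tool_from_camera" (4x4, takes a point from camera to tool coordinates, whose origin is the TCP and whose axes are the tool frame's). Camera axes: x right, y down, z forward; pixel columns grow to the right and rows downward; lengths in m; the calibration is good to about 2 mm. A picture is of the moment at which its call begins: read the wrist's pose just before it. There is no depth.
- arm.job_done(): hands the job in, once; it reports no verdict.
The state is a dict: "time_s": time; "joint_pos": joint angles; "qd": joint speeds; "tau": joint torques, N m; "tcp_pos": TCP position; "ee_rot": TCP orientation; "force": force on the tool from outside, world axes, zero at the start; "torque": the same for the moment, N m; "width": finger opening in m.
Only numpy, scipy, OpenCV 4.12 (cv2) and the standard library are available. Lean on these libraries where they do the work, as an engineer would, in place of code of your own. Each camera call takes 0.05 s, during which the arm holds its last target.

TASK

Fit both toothed plates on the splined hub of the tube rotator: first the dark red one with its tab pointing roughly towards the orange front mark (the nearest spline will do), then the tan one on top of it with its tab on the opposite side, so that the head runs balanced. The hub is locked at an unknown angle: feel for the splines without forcing (never press harder than about 25 N), lower each plate all the way home rather than letting it drop, so that both lie flat, and leave the timer, the pen and the foam cup alone.

Things in the scene. Friction and masses are not known exactly. Their poses are not given: they have to be found in the camera images.
- drive_unit: Tube rotator drive: fixed white box, 110 x 110 mm, 36 mm high, origin at its underside centre, z up. Its front, with an orange mark on the top, faces its own -x. On its z axis stand a black round shoulder (48 mm diameter, top at z = 55 mm) and the metal splined hub, locked so that it does not turn.
- hub_seat (a point): Centre of the shoulder's top on the hub axis, 55 mm above the bench: where the underside centre of the first plate comes to lie. Axes as drive_unit. From here six straight splines (4.5 mm wide, 60 degrees apart, outer diameter 34 mm, root 22.4 mm) run up to z = 88 mm. All of it is rigid: land on it at 10 mm/s or less. Twisting a plate hard against the splines counts as force too.
- spline_end (a point): Hub axis at the square upper ends of the splines, z = 88 mm; axes as drive_unit. The hub's own angle is not reported and differs each time: any, except that no spline stands within 12 degrees of drive_unit's -x. A plate at a wrong angle rests here on the spline ends; at a right one (about 6 degrees of play either way) it slides down to the shoulder.
- pilot_tip (a point): Top of the hub, z = 101 mm. Above the splines the hub is a plain round pilot, 22.4 mm in diameter up to z = 94 mm, then tapering to 12 mm at this point; it centres a plate's teeth with 1.8 mm of play all round.
- dark_plate: Loose dark red toothed plate, 14 mm thick, about 0.12 kg, flat on the bench. Round, 59 mm diameter, with two parallel grip flats 52 mm apart (its y = +-26 mm, 28 mm long) and one tab, 14 mm wide, reaching to x = +48 mm. Origin at its underside centre, x towards the tab, z up.  Bore: 39 mm with six inward teeth (6 mm wide, tips on a 26 mm circle) at 30, 90, 150 .. degrees from x.
- pale_plate: Loose tan toothed plate of exactly the same shape, size, weight and axes as dark_plate; when seated its underside lies on the dark plate, 14 mm above that one's origin.
- dark_plate_tab (a point): Middle of the dark plate's tab, 40 mm from the plate's centre along its x, at half its thickness. The tab is in line with a gap between the plate's teeth, so when seated it points along a spline.
- pale_plate_tab (a point): Middle of the tan plate's tab, 40 mm from the plate's centre along its x, at half its thickness.
- bench_timer: Bystander: white countdown timer, 66 x 66 x 19 mm, loose; leave it alone. Origin at its underside centre.
- pen: Bystander: marker pen, 135 mm long along its y, 14 mm thick, loose; leave it alone.
- cup: Bystander: small white open foam cooler, 100 x 100 x 95 mm, loose; leave it alone. Origin at its underside centre.
Things that resemble listed ones, but are neither listed nor needed, are in the scene too. Leave any purple look-alike of the drive_unit alone.

How it is judged (in metres and radians):
On the way, in this order (a step that is already met when the one before it is completed fails the run):
1. the dark plate is fully home on the hub, tab towards the front mark (horizontal distance between dark_plate and hub_seat below 0.005 m and z of dark_plate in the frame of hub_seat below 0.0025 m and angle between dark_plate's own z axis and vertical below 0.06 rad and x of dark_plate_tab in the frame of drive_unit below -0.028 m), for 0.2 s.
2. the tan plate is fully home on the dark one, tab opposite (horizontal distance between pale_plate and hub_seat below 0.005 m and z of pale_plate in the frame of dark_plate below 0.0165 m and angle between pale_plate's own z axis and vertical below 0.06 rad and x of pale_plate_tab in the frame of dark_plate below -0.032 m), for 0.2 s.
At the end, for the whole second after the job is handed in: Dark plate flat on the shoulder, home within 2.5 mm, within 5 mm of the hub axis, tab within about 45 degrees of the front mark; tan plate flat on it, within 2.5 mm of touching, tab on the opposite side (about 35 degrees); both released and at rest (all of step 1 and all of step 2 and z of pale_plate in the frame of dark_plate above 0.01 m and linear speed of each of pale_plate, dark_plate below 0.02 m/s).
It fails at once if a plate is pressed on the rotator with more than 35 N (contact force between any of dark_plate, pale_plate and drive_unit above 35 N or contact force between pale_plate and dark_plate above 35 N).
It fails at once if the robot strikes the rotator with more than 35 N (contact force between any of the fingers, the arm and drive_unit above 35 N).
It fails at once if the timer, the pen or the foam cup is pushed more than 30 mm (distance of any of bench_timer, pen, cup from where it was at the start of the episode above 0.03 m).
It also fails if it takes over 72 s, if anything falls off the work surface, if the arm or the gripper's body presses on something with over 40 N, if the wrist force passes 120 N, or if a joint passes its speed limit or range.

## Working session

There is one attempt and no reset: what is moved stays moved. The work goes in short steps, Python scripts to look and compute and a tool call to move; the robot and the scene stay as the last step left them, time stands still between calls to the robot, and variables do not carry over. Pictures are saved under pics/ and viewed, and the job is handed in when it is done.

Besides the shell and the picture viewer there is one more tool, called after "Request:" in YAML: its name, and indented under it one key for each argument. step_arm: Moves the arm, as the interface text tells. Its arguments: {"type":"object","properties":{"moves":{"type":"array","items":{"type":"array","items":{"type":"number"}}},"force":{"type":"number"}},"required":["moves"]}

```bash
ls; mkdir -p pics
python3 - <<'E'
from rig import status,cams,arm
import cv2
s=status.sense()
print({k:s[k] for k in s})
for n in ["side","top","wrist"]:
    f=cams.grab_frame(n)
    cv2.imwrite(f"pics/{n}0.png",f["image"][:,:,::-1])
    print(n,{k:f[k] for k in f if k!="image"})
print(arm.tcp_to_tips)
E
```

```text
pics
{'time_s': 0.0, 'joint_pos': array([-8.19498026e+01,  1.04027893e+01,  9.21323847e+01,  7.92725548e-04,
        7.75666625e+01, -1.18196786e+01]), 'qd': array([ 0.01766574,  0.03518639, -0.04000506, -0.01723371,  0.05284985,
        0.01739683]), 'tau': array([-2.21047185e-04, -4.44874656e+01, -3.51334655e+01, -4.66352885e-04,
        9.06503439e-03,  9.22276143e-06]), 'tcp_pos': array([ 0.19538342, -0.54022882,  0.24736919]), 'ee_rot': array([[-2.35527525e-04,  3.39882117e-01, -9.40468017e-01],
       [ 1.76175844e-03, -9.40466443e-01, -3.39881989e-01],
       [-9.99998420e-01, -1.73692903e-03, -3.77284454e-04]]), 'force': array([-0.3000497 ,  0.2175817 , -0.04177673]), 'torque': array([-0.02138152, -0.01704821,  0.03443674]), 'width': 0.08580405648424629}
side {'intrinsics': array([[348.10714094,   0.        , 259.41715859],
       [  0.        , 348.10714094, 189.40668899],
       [  0.        ,   0.        ,   1.        ]]), 'k1': 0.02983293369795405, 'position': array([ 0.47257408, -0.83110161,  0.4334278 ]), 'rotation': array([[ 0.98918438, -0.07427782,  0.12647948],
     
[... 381 characters left out ...]
28, -0.99741179,  0.07055865],
       [-0.99966928,  0.01531977,  0.02065532],
       [-0.0216828 , -0.07024971, -0.99729376]])}
wrist {'intrinsics': array([[326.57954242,   0.        , 258.99236652],
       [  0.        , 326.57954242, 191.7511263 ],
       [  0.        ,   0.        ,   1.        ]]), 'k1': -0.03774797799130994, 'tool_from_camera': array([[-1.26540866e-03, -3.23866553e-01,  9.46101926e-01,
        -1.26364920e-01],
       [ 9.99999007e-01,  1.76272143e-04,  1.39783677e-03,
        -9.36614869e-05],
       [-6.19483990e-04,  9.46102756e-01,  3.23866008e-01,
        -8.32492238e-02],
       [ 0.00000000e+00,  0.00000000e+00,  0.00000000e+00,
         1.00000000e+00]])}
0.017
```

View pics/top0.png

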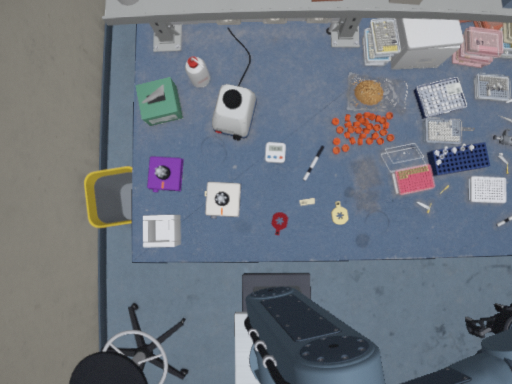

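View pics/side0.png

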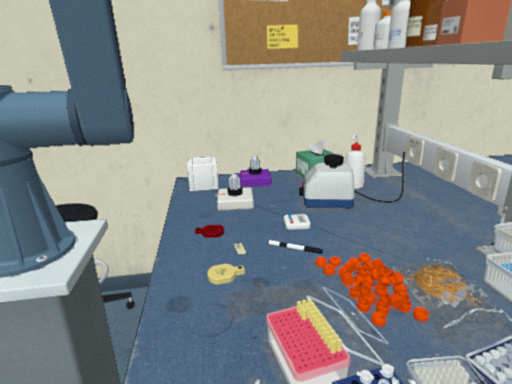

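View pics/wrist0.png

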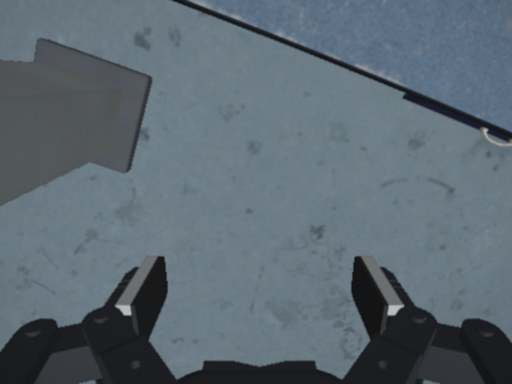

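```bash
cat > h.py <<'E'
import numpy as np,cv2
def pix2world(f,uv,z,pos=None,rot=None):
    uv=np.array(uv,float).reshape(-1,2);K=f["intrinsics"];k1=f["k1"]
    pos=f["position"] if pos is None else pos; rot=f["rotation"] if rot is None else rot
    p=cv2.undistortPoints(uv.reshape(-1,1,2),K,np.array([k1,0,0,0,0.])).reshape(-1,2)
    d=np.c_[p,np.ones(len(p))]@rot.T
    z=np.broadcast_to(z,len(d))
    return pos+d*((z-pos[2])/d[:,2])[:,None]
def world2pix(f,P,pos=None,rot=None):
    pos=f["position"] if pos is None else pos; rot=f["rotation"] if rot is None else rot
    c=(np.array(P,float).reshape(-1,3)-pos)@rot
    r,_=cv2.projectPoints(c.reshape(-1,1,3),np.zeros(3),np.zeros(3),f["intrinsics"],np.array([f["k1"],0,0,0,0.]))
    return r.reshape(-1,2)
def wristpose(f,s):
    T=np.eye(4);T[:3,:3]=s["ee_rot"];T[:3,3]=s["tcp_pos"]
    W=T@f["tool_from_camera"];return W[:3,3],W[:3,:3]
E
python3 - <<'E'
import cv2
a=cv2.imread("pics/top0.png")[150:250,140:370]
cv2.imwrite("pics/topz.png",cv2.resize(a,None,fx=3.4,fy=3.4,interpolation=cv2.INTER_CUBIC))
a=cv2.imread("pics/side0.png")[150:290,180:330]
cv2.imwrite("pics/sidez.png",cv2.resize(a,None,fx=4,fy=4,interpolation=cv2.INTER_CUBIC))
E
```

```text
(no output)
```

View pics/topz.png

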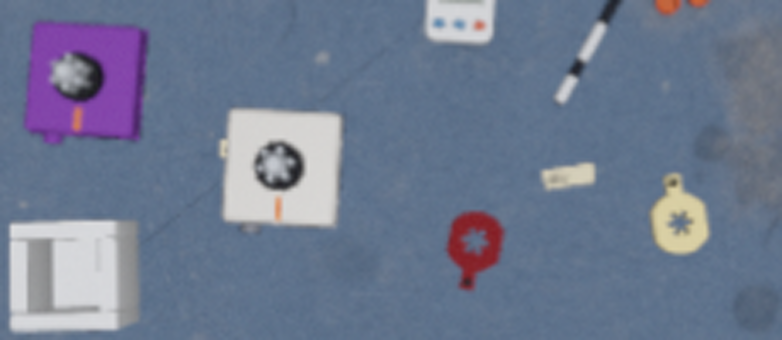

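View pics/sidez.png

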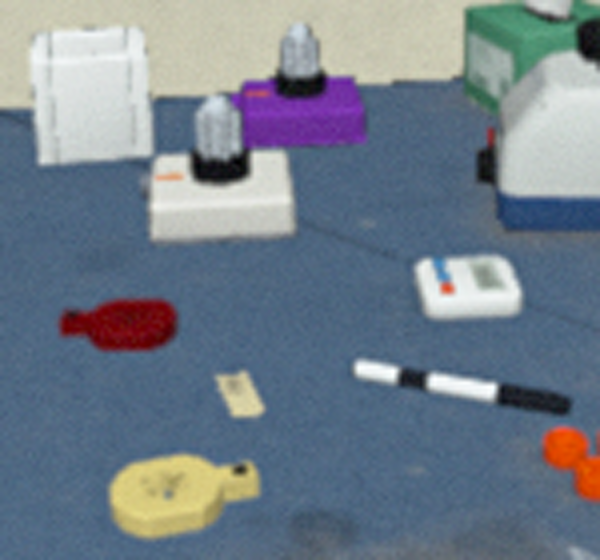

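Run:
```python
from rig import status,cams,arm
from h import *
f=cams.grab_frame("top")
z=lambda u,v:(u/3.4+140,v/3.4+150)
for n,p,h in [("dark c",(475,241),.014),("dark tab end hole",(467,282),.014),("pale c",(680,223),.014),("pale hole",(673,183),.014),
 ("drv TL",(231,111),.036),("TR",(341,114),.036),("BR",(337,226),.036),("BL",(224,220),.036),("pilot",(278,166),.09),("mark",(278,209),.036),("cup",(75,275),.095),("cupTL",(10,222),.095),("cupTR",(136,222),.095),("timer",(460,20),.019)]:
    print(n,pix2world(f,z(*p),h)[0].round(4))
im=f["image"]
hsv=cv2.cvtColor(im,cv2.COLOR_RGB2HSV).astype(int)
red=((hsv[...,0]<8)|(hsv[...,0]>172))&(hsv[...,1]>150)&(hsv[...,2]<190)
red[:205]=0;red[240:]=0;red[:,:265]=0;red[:,295:]=0
tan=(hsv[...,0]>18)&(hsv[...,0]<35)&(hsv[...,1]>60)&(hsv[...,2]>140)
tan[:200]=0;tan[230:]=0;tan[:,:325]=0;tan[:,355:]=0
for m in (red,tan):
    v,u=np.nonzero(m); w=pix2world(f,np.c_[u,v],.012)
    c=w[:,:2].mean(0); e,V=np.linalg.eigh(np.cov(w[:,:2].T)); print(len(u),c,e,np.degrees(np.arctan2(V[1,1],V[0,1])), w[:,:2].min(0),w[:,:2].max(0))
```

```text
dark c [0.4559 0.0028 0.014 ]
dark tab end hole [0.4162 0.0112 0.014 ]
pale c [ 0.4702 -0.1976  0.014 ]
pale hole [ 0.5093 -0.1918  0.014 ]
drv TL [0.5847 0.2372 0.036 ]
TR [0.5801 0.1306 0.036 ]
BR [0.4724 0.1356 0.036 ]
BL [0.4795 0.2445 0.036 ]
pilot [0.5284 0.1855 0.09  ]
mark [0.4894 0.1922 0.036 ]
cup [0.4303 0.3737 0.095 ]
cupTL [0.4797 0.4352 0.095 ]
cupTR [0.4785 0.3166 0.095 ]
timer [0.6724 0.0138 0.019 ]
156 [0.45509211 0.0044865 ] [0.00018817 0.00029012] 167.86942941841897 [ 0.42249639 -0.01844147] [0.48208376 0.02841452]
148 [ 0.47503624 -0.19429591] [0.00019273 0.00028641] -166.26799547214574 [ 0.44580559 -0.21849886] [ 0.51222163 -0.17128334]
```

```bash
cat >> h.py <<'E'
def shift(s,target,yaw):
    R=s["ee_rot"]; d=R.T@(np.array(target)-s["tcp_pos"])*100
    cur=np.degrees(np.arctan2(R[1,2],R[0,2]))
    t=-((yaw-cur+180)%360-180)
    return d.round(2),round(t,2),round(cur,2)
E
python3 - <<'E'
from rig import status
from h import *
print(shift(status.sense(),(0.456,0.003,.12),168))
E
```

```text
(array([ 12.83, -42.24, -42.98]), np.float64(31.87), np.float64(-160.13))
```

Request:
step_arm:
  moves:
    - [0.75, 12.8, -42.2, -43.0, 31.9]
    - [0.75, 12.8, -42.2, -43.0, 31.9]
    - [0.75, 12.8, -42.2, -43.0, 31.9]
    - [0.75, 12.8, -42.2, -43.0, 31.9]
    - [0.75, 12.8, -42.2, -43.0, 31.9]
    - [0.75, 12.8, -42.2, -43.0, 31.9]
    - [0.75, 12.8, -42.2, -43.0, 31.9]
    - [0.75, 12.8, -42.2, -43.0, 31.9]
  force: 40

```text
time_s: 1.2
tcp_pos: [0.408, -0.0982, 0.1443]
ee_rot: [[0.001, -0.209, -0.978], [-0.001, -0.978, 0.209], [-1.0, 0.0, -0.001]]
force: [0.5, -0.6, 0.2]
width: 0.0638
```

Run:
```python
from rig import status
from h import *
s=status.sense();print(s["tcp_pos"],s["joint_pos"],s["time_s"],s["width"])
print(shift(s,(0.456,0.003,.12),168))
```

```text
[ 0.40800035 -0.09822265  0.14434855] [-2.98373237e+01 -2.71942786e+00  1.19053068e+02 -1.32624069e-03
  6.35912502e+01  7.22106155e+01] 1.2 0.06376502405531181
(array([  2.43, -10.9 ,  -2.58]), np.float64(-0.05), np.float64(167.95))
```

Request:
step_arm:
  moves:
    - [0.75, 2.4, -10.9, -2.6, 0]
    - [0.75, 2.4, -10.9, -2.6, 0]
    - [0.75, 2.4, -10.9, -2.6, 0]
    - [0.75, 2.4, -10.9, -2.6, 0]

```text
time_s: 1.7
tcp_pos: [0.4552, 0.0012, 0.1203]
ee_rot: [[-0.001, -0.207, -0.978], [-0.0, -0.978, 0.207], [-1.0, 0.0, 0.001]]
force: [-0.9, -0.8, 0.0]
width: 0.0636
```

Run:
```python
from rig import status,cams
from h import *
s=status.sense();print(s["tcp_pos"],s["time_s"],s["width"])
f=cams.grab_frame("wrist");cv2.imwrite("pics/w1.png",f["image"][:,:,::-1])
pos,rot=wristpose(f,s)
im=f["image"];hsv=cv2.cvtColor(im,cv2.COLOR_RGB2HSV).astype(int)
m=(((hsv[...,0]<8)|(hsv[...,0]>172))&(hsv[...,1]>150)).astype(np.uint8)
cv2.imwrite("pics/w1m.png",m*255)
print(m.sum())
```

```text
[0.45521313 0.00117743 0.1202784 ] 1.7 0.06357930454493418
3988
```

View pics/w1.png

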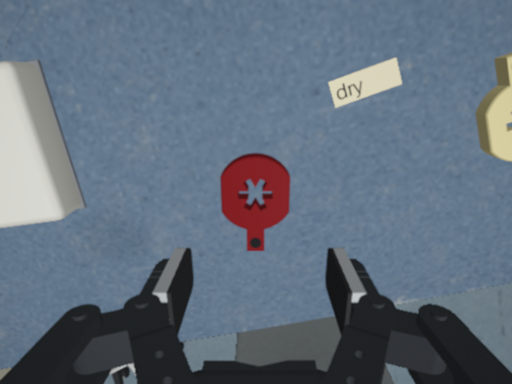

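```bash
cat >> h.py <<'E'
from scipy.optimize import minimize
def outline():
    t=np.radians(np.arange(0,360,3)); R=.0295
    c=np.c_[R*np.cos(t),np.clip(R*np.sin(t),-.026,.026)]
    return c.astype(float), np.array([[0.02,-.007],[.048,-.007],[.048,.007],[.02,.007]])
def render(f,x,y,yaw,pos,rot,z0=0,S=4):
    im=np.zeros((384*S,512*S),np.uint8)
    c,s=np.cos(np.radians(yaw)),np.sin(np.radians(yaw));Q=np.array([[c,-s],[s,c]])
    for z in np.linspace(z0,z0+.014,8):
        for o in outline():
            w=o@Q.T+[x,y]
            p=world2pix(f,np.c_[w,np.full(len(w),z)],pos,rot)
            cv2.fillPoly(im,[np.round((p+.5)*S*16).astype(np.int32)],255,shift=4)
    return cv2.resize(im,(512,384),interpolation=cv2.INTER_AREA)/255.
def fitplate(f,mask,x0,pos,rot,z0=0):
    cs,_=cv2.findContours(mask.astype(np.uint8),cv2.RETR_EXTERNAL,cv2.CHAIN_APPROX_NONE)
    m=np.zeros(mask.shape,np.uint8);cv2.drawContours(m,[max(cs,key=cv2.contourArea)],-1,1,-1)
    fun=lambda p:np.abs(render(f,p[0]/1000,p[1]/1000,p[2],pos,rot,z0)-m).sum()/m.sum()
    x0=np.array([x0[0]*1000,x0[1]*1000,x0[2]])
    sim=np.array([x0,x0+[4,0,0],x0+[0,4,0],x0+[0,0,5]])
    r=minimize(fun,x0,method="Nelder-Mead",options=dict(initial_simplex=sim,maxfev=150,xatol=.05,fatol=1e-4))
    return r.x,r.fun
E
python3 - <<'E'
from rig import status,cams
from h import *
s=status.sense()
f=cams.grab_frame("wrist")
pos,rot=wristpose(f,s)
im=f["image"];hsv=cv2.cvtColor(im,cv2.COLOR_RGB2HSV).astype(int)
m=(((hsv[...,0]<8)|(hsv[...,0]>172))&(hsv[...,1]>120))
m=cv2.morphologyEx(m.astype(np.uint8),cv2.MORPH_OPEN,np.ones((3,3)))
print(fitplate(f,m,(.456,.003,168),pos,rot), pix2world(f,(255,192),.014,pos,rot))
ft=cams.grab_frame("top")
im=ft["image"];hsv=cv2.cvtColor(im,cv2.COLOR_RGB2HSV).astype(int)
red=((hsv[...,0]<8)|(hsv[...,0]>172))&(hsv[...,1]>120)
red[:205]=0;red[240:]=0;red[:,:265]=0;red[:,295:]=0
print(red.sum())
tan=(hsv[...,0]>18)&(hsv[...,0]<35)&(hsv[...,1]>50)&(hsv[...,2]>120)
tan[:200]=0;tan[230:]=0;tan[:,:325]=0;tan[:,355:]=0
print(fitplate(ft,tan,(.47,-.197,8),ft["position"],ft["rotation"]))
if red.sum()>100: print(fitplate(ft,red,(.456,.003,168),ft["position"],ft["rotation"]))
E
```

```text
(array([456.64285422,   3.88268927, 167.53542173]), np.float64(0.05933899332929047)) [[0.45925161 0.00239352 0.014     ]]
0
(array([ 471.56819552, -195.83519261,    7.38879578]), np.float64(0.15829315332690455))
```

Run:
```python
from rig import status,cams
from h import *
s=status.sense()
f=cams.grab_frame("wrist");T=f["tool_from_camera"]
for uv in [(328,248),(327,290),(345,249),(191,249),(193,290)]:
    p=cv2.undistortPoints(np.array([[uv]],float),f["intrinsics"],np.array([f["k1"],0,0,0,0.])).ravel()
    d=T[:3,:3]@[p[0],p[1],1]
    y=np.sign(d[1])*s["width"]/2
    k=(y-T[1,3])/d[1]; print(uv,(T[:3,3]+k*d).round(4))
cv2.imwrite("pics/w1z.png",cv2.resize(f["image"][230:384,150:370,::-1],None,fx=3.5,fy=3.5,interpolation=cv2.INTER_CUBIC))
print(shift(s,(.457,.0035,.03),167.5))
```

```text
(328, 248) [ 0.0065  0.0318 -0.0106]
(327, 290) [0.0018 0.0318 0.0088]
(345, 249) [-0.0199  0.0318 -0.0246]
(191, 249) [ 0.0099 -0.0318 -0.0083]
(193, 290) [ 0.0073 -0.0318  0.0127]
(array([ 9.07, -0.38, -0.08]), np.float64(0.36), np.float64(167.86))
```

View pics/w1z.png

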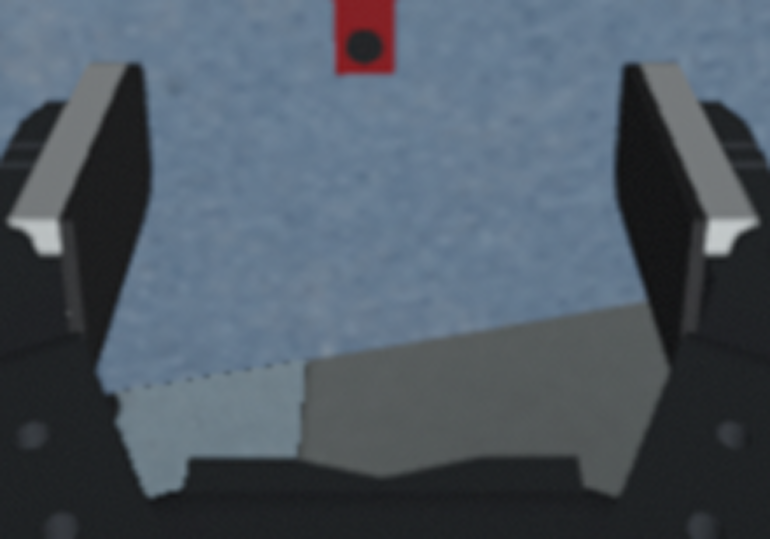

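Request:
step_arm:
  moves:
    - [0.75, 5.0, -0.2, -0.1, 0.4]
    - [0.75, 8.0, -0.2, -0.1, 0.4]
    - [0.75, 9.0, -0.2, -0.1, 0.4]
    - [0.75, 9.0, -0.2, -0.1, 0.4]

```text
time_s: 2.4
tcp_pos: [0.4568, 0.0024, 0.0305]
ee_rot: [[-0.001, -0.216, -0.976], [0.0, -0.976, 0.216], [-1.0, -0.0, 0.001]]
force: [-0.2, 0.4, 0.1]
width: 0.064
```

Run:
```python
from rig import status,cams
from h import *
s=status.sense()
f=cams.grab_frame("wrist")
cv2.imwrite("pics/w2.png",f["image"][:,:,::-1])
print(s["tcp_pos"],shift(s,(.457,.0035,.015),167.5))
```

```text
[0.45678576 0.00242737 0.03047781] (array([ 1.55, -0.11,  0.  ]), np.float64(0.0), np.float64(167.5))
```

View pics/w2.png

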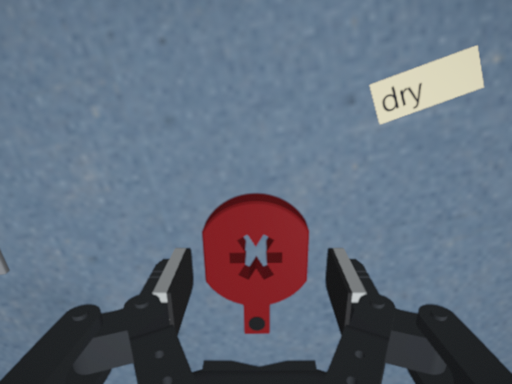

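Request:
step_arm:
  moves:
    - [0.75, 1.0, -0.15, 0, 0]
    - [0.75, 1.55, -0.15, 0, 0]
    - [0.75, 1.55, -0.15, 0, 0]
    - [0.55, 1.55, -0.15, 0, 0]
    - [0.5, 1.55, -0.15, 0, 0]
    - [0.5, 1.55, -0.15, 0, 0]
    - [0.5, 1.55, -0.15, 0, 0]
  force: 50

```text
time_s: 3.32
tcp_pos: [0.4575, 0.0044, 0.0153]
ee_rot: [[0.001, -0.215, -0.977], [-0.0, -0.977, 0.215], [-1.0, -0.0, -0.001]]
force: [-0.9, 1.5, 6.4]
width: 0.0505
```

Run:
```python
from rig import status,cams
from h import *
s=status.sense()
f=cams.grab_frame("wrist")
cv2.imwrite("pics/w3.png",f["image"][:,:,::-1])
print(s["tcp_pos"],s["force"],s["width"])
```

```text
[0.45746184 0.00444579 0.01526498] [-0.88792779  1.4539697   6.39513359] 0.050479439355488966
```

View pics/w3.png

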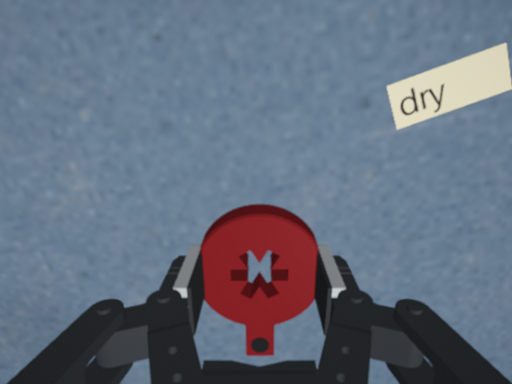

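Run:
```python
from rig import status,cams
from h import *
s=status.sense()
print(shift(s,(.448,.205,.17),167.5))
```

```text
(array([-15.48, -19.38,   5.23]), np.float64(0.08), np.float64(167.58))
```

Request:
step_arm:
  moves:
    - [0.5, -3, 0, 0, 0]
    - [0.5, -8, 0, 0, 0]
    - [0.5, -13, -4, 1, 0]
    - [0.5, -15.5, -9, 2.5, 0]
    - [0.5, -15.5, -14, 4, 0]
    - [0.5, -15.5, -19.4, 5.2, 0]
    - [0.5, -15.5, -19.4, 5.2, 0]
    - [0.5, -15.5, -19.4, 5.2, 0]

```text
time_s: 4.38
tcp_pos: [0.4476, 0.2049, 0.1692]
ee_rot: [[-0.001, -0.214, -0.977], [-0.001, -0.977, 0.214], [-1.0, 0.001, 0.001]]
force: [-0.3, -1.0, -0.7]
width: 0.0507
```

Run:
```python
from rig import status,cams
from h import *
s=status.sense()
f=cams.grab_frame("wrist")
cv2.imwrite("pics/w4.png",f["image"][:,:,::-1])
pos,rot=wristpose(f,s)
print(s["tcp_pos"],s["force"],s["width"],s["qd"].round(2),pos, world2pix(f,[.529,.187,.088],pos,rot))
cv2.imwrite("pics/w4z.png",cv2.resize(f["image"][10:160,160:360,::-1],None,fx=4,fy=4,interpolation=cv2.INTER_CUBIC))
```

```text
[0.44759686 0.20494521 0.16924043] [-0.3399069  -1.03011431 -0.72383883] 0.0507362949489133 [-1.97 -0.33  0.17  0.01  0.16  0.07] [0.5290262  0.18729984 0.29552463] [[258.62341668  80.33199571]]
```

View pics/w4.png

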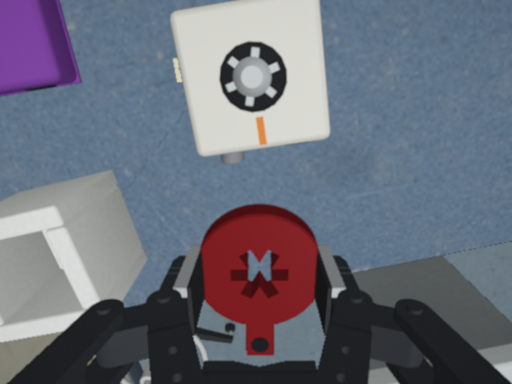

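View pics/w4z.png

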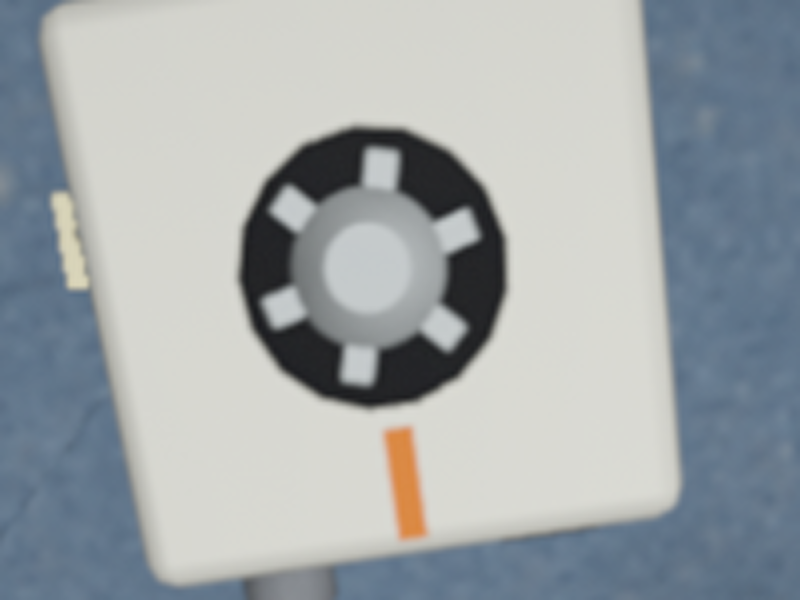

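Run:
```python
from rig import status,cams
from h import *
from scipy.optimize import least_squares
s=status.sense()
f=cams.grab_frame("wrist")
pos,rot=wristpose(f,s)
z=np.array([(383,149),(476,222),(457,340),(357,385),(268,315),(279,196)],float)
uv=z/4+[160,10]-0.375
w=pix2world(f,uv,.088,pos,rot)[:,:2]
def res(p):
    a=np.radians(p[2]-60*np.arange(6))
    return (w-(p[:2]+.017*np.c_[np.cos(a),np.sin(a)])).ravel()*1000
r=least_squares(res,[.529,.187,-5]);print(r.x,res(r.x).round(2)); print(np.hypot(*(w-r.x[:2]).T))
m=pix2world(f,np.array([(399,428),(413,538)])/4+[160,10],.036,pos,rot);d=m[1]-m[0];print("front dir",np.degrees(np.arctan2(d[1],d[0])),m)
# box top edges
e=pix2world(f,np.array([(655,518),(155,578)])/4+[160,10],.036,pos,rot);d=e[1]-e[0];print(np.degrees(np.arctan2(d[1],d[0])))
# plate in hand: tooth hole center approx & tab hole at z of plate top (tool x ~ +.0013)
print("tool", s["tcp_pos"])
```

```text
[  0.53200476   0.1896916  -19.65726164] [-0.01  0.14  0.1  -0.2   0.06  0.28 -0.15  0.   -0.05 -0.11  0.05 -0.12]
[0.01694538 0.01721255 0.01677557 0.01713808 0.0169027  0.01696392]
front dir 175.0020696137006 [[0.5024204  0.19123337 0.036     ]
 [0.48065295 0.19313698 0.036     ]]
84.48202686208664
tool [0.44786059 0.20434681 0.16936183]
```

```bash
cat >> h.py <<'E'
def redmask(im):
    hsv=cv2.cvtColor(im,cv2.COLOR_RGB2HSV).astype(int)
    m=(((hsv[...,0]<8)|(hsv[...,0]>172))&(hsv[...,1]>120))
    return cv2.morphologyEx(m.astype(np.uint8),cv2.MORPH_OPEN,np.ones((3,3)))
def tanmask(im):
    hsv=cv2.cvtColor(im,cv2.COLOR_RGB2HSV).astype(int)
    m=(hsv[...,0]>18)&(hsv[...,0]<35)&(hsv[...,1]>50)&(hsv[...,2]>80)
    return cv2.morphologyEx(m.astype(np.uint8),cv2.MORPH_OPEN,np.ones((3,3)))
E
python3 - <<'E'
from rig import status,cams
from h import *
s=status.sense()
f=cams.grab_frame("wrist")
pos,rot=wristpose(f,s)
a=cv2.imread("pics/w4.png")[30:125,205:305];b=f["image"][30:125,205:305,::-1]
print(cv2.phaseCorrelate(cv2.cvtColor(a,6).astype(float),cv2.cvtColor(np.ascontiguousarray(b),6).astype(float)))
m=redmask(f["image"]);m[:190]=0
x,e=fitplate(f,m,(*s["tcp_pos"][:2],167.5),pos,rot,s["tcp_pos"][2]-.0153)
print(x,e,"rel tool y,z mm",s["ee_rot"].T@np.array([x[0]-1000*s["tcp_pos"][0],x[1]-1000*s["tcp_pos"][1],0]), s["tcp_pos"])
R=render(f,x[0]/1000,x[1]/1000,x[2],pos,rot,s["tcp_pos"][2]-.0153)
o=f["image"][:,:,::-1].copy();cs,_=cv2.findContours((R>.5).astype(np.uint8),0,1);cv2.drawContours(o,cs,-1,(0,255,0),1)
cv2.imwrite("pics/w5.png",cv2.resize(o[190:384,150:370],None,fx=3,fy=3))
E
```

```text
((-1.6869451947262348, 1.274856862635744), 0.8329341206637535)
[447.42630635 203.99806538 167.94500772] 0.03622272052751413 rel tool y,z mm [5.08392877e-04 2.05691528e-01 6.15107017e-01] [0.44807135 0.20406575 0.16947045]
```

View pics/w5.png

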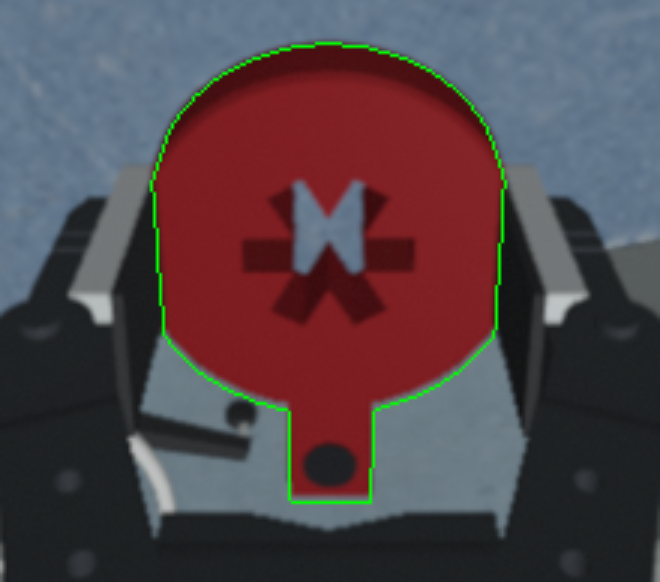

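Run:
```python
from rig import status,cams
from h import *
from scipy.optimize import least_squares
s=status.sense()
f=cams.grab_frame("wrist")
pos,rot=wristpose(f,s)
z=np.array([(383,149),(476,222),(457,340),(357,385),(268,315),(279,196)],float)
uv=z/4+[160,10]-0.375+[-1.69,1.27]
w=pix2world(f,uv,.088,pos,rot)[:,:2]
def res(p):
    a=np.radians(p[2]-60*np.arange(6))
    return (w-(p[:2]+.017*np.c_[np.cos(a),np.sin(a)])).ravel()*1000
r=least_squares(res,[.529,.187,-5]);print(r.x)
o=np.ascontiguousarray(f["image"][:,:,::-1]);o=cv2.resize(o,None,fx=1,fy=1)
for p in uv: cv2.circle(o,tuple(np.round(p).astype(int)),0,(0,0,255),-1)
cv2.imwrite("pics/w6.png",cv2.resize(o[10:160,160:360],None,fx=4,fy=4,interpolation=cv2.INTER_NEAREST))
print(s["tcp_pos"],s["qd"].round(2)); print(shift(s,(*r.x[:2],.14),160.0))
```

```text
[  0.53186075   0.19032336 -19.79135383]
[0.44819381 0.20391805 0.16958269] [-0.23 -0.14 -0.19  0.13  0.17  0.  ]
(array([ 2.95, -0.49, -8.46]), np.float64(7.46), np.float64(167.46))
```

View pics/w6.png

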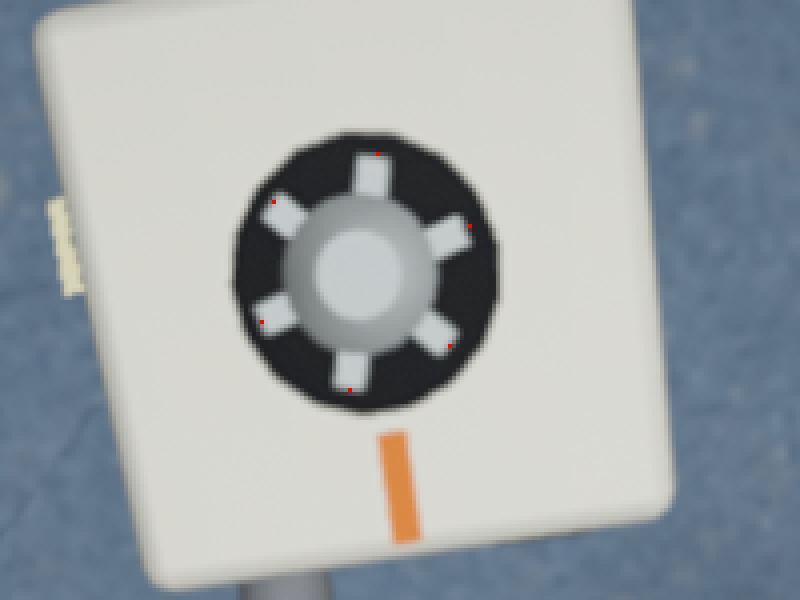

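Request:
step_arm:
  moves:
    - [0.5, 0, -0.2, -3.5, 4]
    - [0.5, 1, -0.4, -7.0, 7.5]
    - [0.5, 3, -0.55, -8.5, 7.5]
    - [0.5, 3, -0.55, -8.5, 7.5]
    - [0.5, 3, -0.55, -8.5, 7.5]
    - [0.5, 3, -0.55, -8.5, 7.5]

```text
time_s: 5.32
tcp_pos: [0.5322, 0.1922, 0.1408]
ee_rot: [[0.001, -0.341, -0.94], [0.0, -0.94, 0.341], [-1.0, -0.001, -0.001]]
force: [0.2, 0.6, -2.0]
width: 0.0506
```

Run:
```python
from rig import status,cams
from h import *
s=status.sense()
f=cams.grab_frame("wrist")
s2=status.sense()
pos,rot=wristpose(f,s)
print(s["tcp_pos"],s2["tcp_pos"],s["force"],s["qd"].round(2),shift(s,(.5325,.1908,.14),159.9))
cv2.imwrite("pics/w7.png",cv2.resize(f["image"][190:384,150:370,::-1],None,fx=3,fy=3,interpolation=cv2.INTER_CUBIC))
```

```text
[0.53223939 0.19220621 0.14077687] [0.53225847 0.19227614 0.14078063] [ 0.15793782  0.58107848 -1.97727612] [ 0.24 -0.07 -0.29  0.   -0.09 -0.11] (array([ 0.08,  0.12, -0.07]), np.float64(0.17), np.float64(160.07))
```

View pics/w7.png

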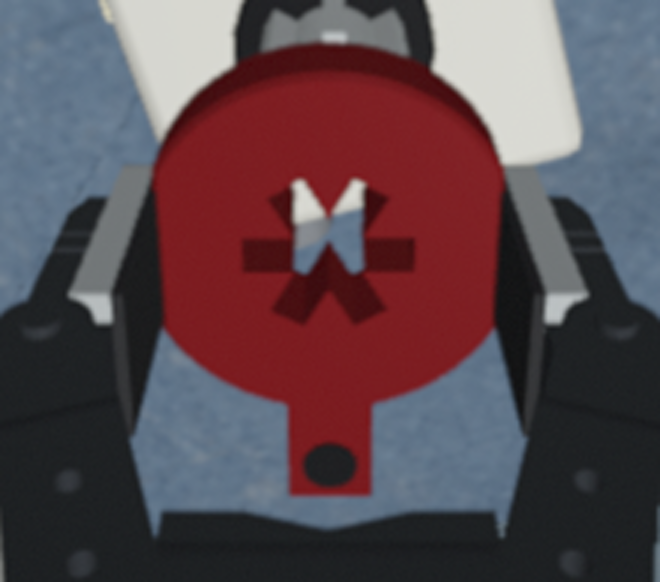

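Request:
step_arm:
  moves:
    - [0.5, 0.5, 0.12, -0.07, 0.2]
    - [0.5, 1.5, 0.12, -0.07, 0.2]
    - [0.5, 2.0, 0.12, -0.07, 0.2]
    - [0.5, 2.4, 0.12, -0.07, 0.2]
    - [0.5, 2.4, 0.12, -0.07, 0.2]
    - [0.5, 2.4, 0.12, -0.07, 0.2]

```text
time_s: 6.12
tcp_pos: [0.5328, 0.1908, 0.116]
ee_rot: [[0.0, -0.344, -0.939], [0.0, -0.939, 0.344], [-1.0, -0.0, -0.0]]
force: [-0.1, 0.5, -1.7]
width: 0.0511
```

Run:
```python
from rig import status,cams
from h import *
s=status.sense()
f=cams.grab_frame("wrist")
s2=status.sense()
print(s["tcp_pos"],s2["tcp_pos"],s["force"],s["torque"].round(2),s["qd"].round(2),shift(s,(.5325,.1908,.14),159.9))
cv2.imwrite("pics/w8.png",cv2.resize(f["image"][190:384,150:370,::-1],None,fx=3,fy=3,interpolation=cv2.INTER_CUBIC))
```

```text
[0.53275501 0.19083988 0.11601766] [0.53281755 0.19082744 0.11611797] [-0.05575547  0.46712576 -1.65785599] [0.05 0.01 0.01] [ 0.02 -0.14 -0.08  0.02  0.02 -0.08] (array([-2.4 ,  0.01,  0.02]), np.float64(-0.03), np.float64(159.87))
```

View pics/w8.png

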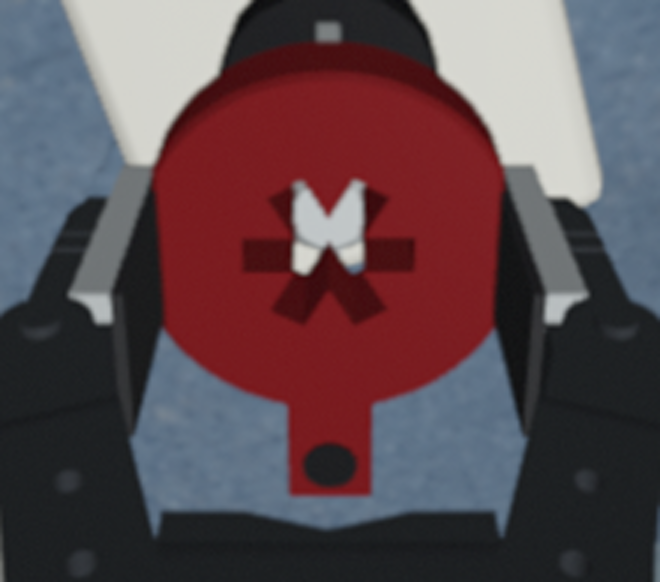

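Run:
```python
from rig import status,cams
from h import *
s=status.sense()
f=cams.grab_frame("wrist")
pos,rot=wristpose(f,s)
z=s["ee_rot"][:,2];y=s["ee_rot"][:,1]
c=s["tcp_pos"]+z*.0006+y*.0002; c[2]=.101
P=[c+.006*z,c+.006*y,c-.006*y,c]
print((world2pix(f,P,pos,rot)-[150,190])*3)
b=c.copy();b[2]=s["tcp_pos"][2]-.0153+.014
print("top face tips tooth", (world2pix(f,[b+.0195*z,b-.0195*z,b+.0195*y,b-.0195*y,b+z*.0403],pos,rot)-[150,190])*3)
```

```text
[[327.01044013 241.10240581]
 [363.49007346 209.54392379]
 [290.57228685 209.56407088]
 [327.03348568 209.56473081]]
top face tips tooth [[327.0794746  362.67817856]
 [327.25641476 140.93637487]
 [455.91820222 256.68207817]
 [198.35198036 256.77481647]
 [326.99693428 465.44903839]]
```

Run:
```python
from rig import status,cams
from h import *
f=cams.grab_frame("wrist")
cv2.imwrite("pics/w9.png",cv2.resize(f["image"][235:305,220:300,::-1],None,fx=8,fy=8,interpolation=cv2.INTER_CUBIC))
```

```text
(no output)
```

View pics/w9.png

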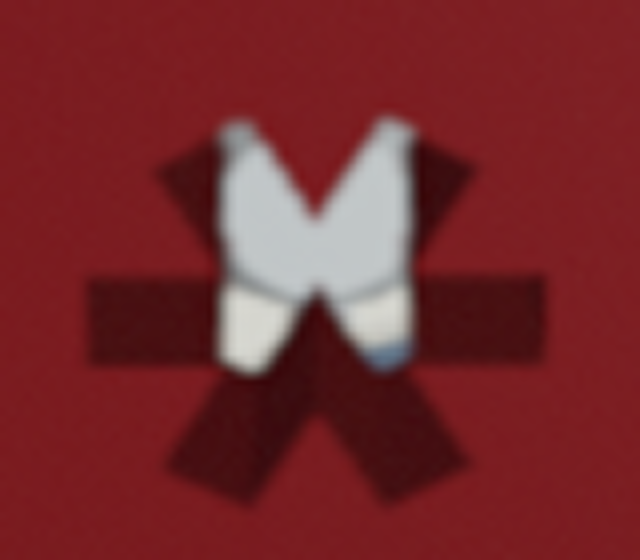

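Request:
step_arm:
  moves:
    - [0.5, 0, 0.0, 0.12, 0]
    - [0.5, 0.3, 0.0, 0.12, 0]
    - [0.5, 0.6, 0.0, 0.12, 0]
    - [0.5, 0.7, 0, 0.12, 0]
    - [0.5, 0.7, 0, 0.12, 0]

```text
time_s: 6.9
tcp_pos: [0.5314, 0.1912, 0.1087]
ee_rot: [[-0.0, -0.344, -0.939], [-0.0, -0.939, 0.344], [-1.0, 0.0, 0.0]]
force: [-0.5, -0.7, -1.9]
width: 0.0505
```

Run:
```python
from rig import status,cams
from h import *
s=status.sense()
f=cams.grab_frame("wrist")
print(s["tcp_pos"],s["force"],s["torque"].round(2),s["qd"].round(2),shift(s,(.5325,.1908,.14),159.9))
cv2.imwrite("pics/w10.png",cv2.resize(f["image"][235:305,220:300,::-1],None,fx=8,fy=8,interpolation=cv2.INTER_CUBIC))
cv2.imwrite("pics/w10b.png",f["image"][:,:,::-1])
```

```text
[0.5313517  0.19116566 0.1086674 ] [-0.52215055 -0.71011818 -1.87330805] [ 0.02 -0.01 -0.04] [ 0.14 -0.22 -0.19 -0.01  0.14  0.08] (array([-3.13, -0.  , -0.12]), np.float64(-0.03), np.float64(159.87))
```

View pics/w10.png

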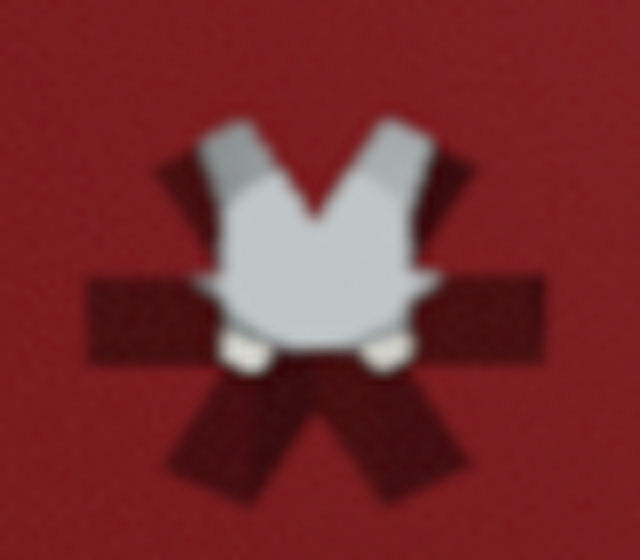

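View pics/w10b.png

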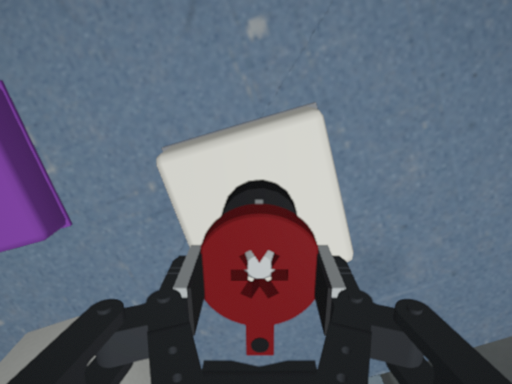

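Run:
```python
from rig import status,cams
from h import *
s=status.sense()
f=cams.grab_frame("wrist")
pos,rot=wristpose(f,s)
z=s["ee_rot"][:,2];y=s["ee_rot"][:,1]
c=s["tcp_pos"]+z*.0006+y*.0004; c[2]=.101
print((world2pix(f,[c+.006*z,c-.006*z,c+.006*y,c-.006*y,c],pos,rot)-[220,235])*8)
c[2]=.094
print((world2pix(f,[c+.0112*z,c-.0112*z,c+.0112*y,c-.0112*y],pos,rot)-[220,235])*8)
print(s["force"])
```

```text
[[315.50606759 349.5519488 ]
 [315.72881692 173.36618292]
 [417.13984341 262.57649973]
 [214.07781027 262.64603063]
 [315.61613658 262.64617877]]
[[315.09595453 356.55493222]
 [315.47840264  37.99041466]
 [497.02022511 200.93448084]
 [133.49962147 201.04280947]]
[-0.41983548 -0.28640704 -1.73407563]
```

Request:
step_arm:
  moves:
    - [0.5, 0.2, 0, 0, 0]
    - [0.5, 0.4, 0, 0, 0]
    - [0.5, 0.5, 0, 0, 0]
    - [0.5, 0.6, 0, 0, 0]
    - [0.5, 0.7, 0, 0, 0]
    - [0.5, 0.8, 0, 0, 0]

```text
time_s: 7.75
tcp_pos: [0.5315, 0.1912, 0.1009]
ee_rot: [[0.0, -0.344, -0.939], [0.0, -0.939, 0.344], [-1.0, -0.0, -0.0]]
force: [-0.1, -0.9, -1.5]
width: 0.0506
```

Request:
step_arm:
  moves:
    - [0.5, 0.1, 0, 0, 0]
    - [0.5, 0.2, 0, 0, 0]
    - [0.5, 0.3, 0, 0, 0]
    - [0.5, 0.4, 0, 0, 0]
    - [0.5, 0.5, 0, 0, 0]
    - [0.5, 0.6, 0, 0, 0]

```text
time_s: 8.5
tcp_pos: [0.5315, 0.1912, 0.0948]
ee_rot: [[0.0, -0.344, -0.939], [0.0, -0.939, 0.344], [-1.0, -0.0, -0.0]]
force: [0.4, 0.3, -1.2]
width: 0.0507
```

Sliding freely; continue down.

Request:
step_arm:
  moves:
    - [0.5, 0.2, 0, 0, 0]
    - [0.5, 0.4, 0, 0, 0]
    - [0.5, 0.6, 0, 0, 0]
    - [0.5, 0.8, 0, 0, 0]
    - [0.5, 1.0, 0, 0, 0]
    - [0.5, 1.2, 0, 0, 0]
    - [0.5, 1.4, 0, 0, 0]
    - [0.5, 1.6, 0, 0, 0]

```text
time_s: 9.5
tcp_pos: [0.5315, 0.1912, 0.0788]
ee_rot: [[0.0, -0.344, -0.939], [0.0, -0.939, 0.344], [-1.0, -0.0, -0.0]]
force: [0.7, 0.2, -0.7]
width: 0.0507
```

Request:
step_arm:
  moves:
    - [0.5, 0.1, 0, 0, 0]
    - [0.5, 0.2, 0, 0, 0]
    - [0.5, 0.3, 0, 0, 0]
    - [0.5, 0.4, 0, 0, 0]
    - [0.5, 0.5, 0, 0, 0]
    - [0.5, 0.6, 0, 0, 0]
    - [0.5, 0.65, 0, 0, 0]
    - [0.5, 0.7, 0, 0, 0]

```text
time_s: 10.5
tcp_pos: [0.5315, 0.1912, 0.0719]
ee_rot: [[0.0, -0.344, -0.939], [0.0, -0.939, 0.344], [-1.0, -0.0, 0.0]]
force: [0.1, -0.2, -1.8]
width: 0.0507
```

Request:
step_arm:
  moves:
    - [0.5, 0.04, 0, 0, 0]
    - [0.5, 0.08, 0, 0, 0]
    - [0.5, 0.12, 0, 0, 0]
    - [0.5, 0.15, 0, 0, 0]

```text
time_s: 11.0
tcp_pos: [0.5315, 0.1912, 0.0704]
ee_rot: [[0.0, -0.344, -0.939], [-0.0, -0.939, 0.344], [-1.0, -0.0, -0.0]]
force: [-0.1, -0.5, -1.9]
width: 0.0509
```

Request:
step_arm:
  moves:
    - [0.5, 0.05, 0, 0, 0]
    - [0.5, 0.1, 0, 0, 0]
    - [0.5, 0.1, 0, 0, 0]

```text
time_s: 11.38
tcp_pos: [0.5315, 0.1912, 0.0702]
ee_rot: [[-0.0, -0.344, -0.939], [-0.0, -0.939, 0.344], [-1.0, 0.0, 0.0]]
force: [-3.9, -0.5, 7.0]
width: 0.0511
```

Request:
step_arm:
  moves:
    - [0.65, 0.0, 0, 0, 0]
    - [0.75, 0, 0, 0, 0]
    - [0.75, 0, 0, 0, 0]
    - [0.75, 0, 0, 0, 0]

```text
time_s: 11.88
tcp_pos: [0.5315, 0.1912, 0.0693]
ee_rot: [[-0.0, -0.344, -0.939], [-0.0, -0.939, 0.344], [-1.0, 0.0, 0.0]]
force: [-0.5, 0.1, -0.3]
width: 0.0641
```

Run:
```python
from rig import status,cams
from h import *
s=status.sense()
for n in ["wrist","side"]:
    f=cams.grab_frame(n)
    cv2.imwrite(f"pics/a_{n}.png",f["image"][:,:,::-1])
cv2.imwrite("pics/a_sidez.png",cv2.resize(f["image"][150:220,200:280,::-1],None,fx=8,fy=8,interpolation=cv2.INTER_CUBIC))
print(s["tcp_pos"],s["force"],s["width"])
```

```text
[0.53146852 0.19118318 0.06928862] [-0.47489796  0.06161214 -0.28300709] 0.06407762024343759
```

View pics/a_wrist.png

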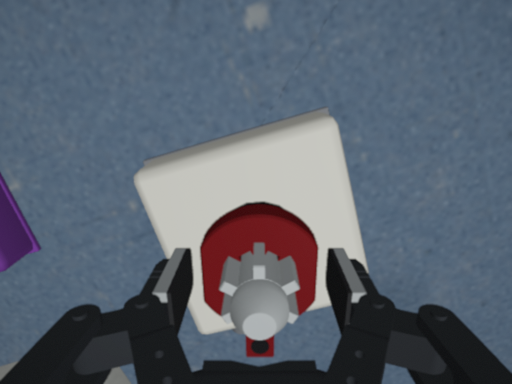

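View pics/a_sidez.png

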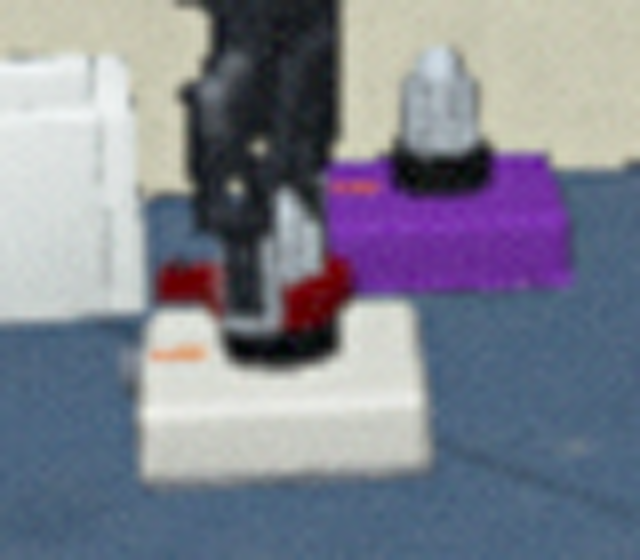

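Request:
step_arm:
  moves:
    - [0.75, -2, 0, 0, 0]
    - [0.75, -5, 0, 0, 0]
    - [0.75, -9, 0, 0, 0]
    - [0.75, -10, 0, 0, 0]

```text
time_s: 12.48
tcp_pos: [0.5332, 0.1915, 0.1723]
ee_rot: [[0.005, -0.344, -0.939], [0.001, -0.939, 0.344], [-1.0, -0.002, -0.005]]
force: [0.3, 0.1, 0.0]
width: 0.0638
```

Run:
```python
from rig import status,cams
from h import *
s=status.sense()
print(s["tcp_pos"],s["force"],s["width"])
print(shift(s,(.4716,-.196,.12),188))
```

```text
[0.53320483 0.19149558 0.17233216] [0.29767906 0.13402872 0.0083123 ] 0.0638140545744319
(array([ 5.17, 38.52, -7.52]), np.float64(-28.13), np.float64(159.87))
```

Request:
step_arm:
  moves:
    - [0.75, 0, 6, -1.2, -10]
    - [0.75, 0, 12, -2.4, -20]
    - [0.75, 2, 18, -3.6, -28]
    - [0.75, 4, 24, -4.8, -28]
    - [0.75, 5.2, 30, -6, -28]
    - [0.75, 5.2, 36, -7, -28]
    - [0.75, 5.2, 38.5, -7.5, -28]
    - [0.75, 5.2, 38.5, -7.5, -28]

```text
time_s: 13.48
tcp_pos: [0.4685, -0.1982, 0.1165]
ee_rot: [[-0.001, 0.133, -0.991], [0.0, -0.991, -0.133], [-1.0, -0.0, 0.001]]
force: [-0.5, 1.1, 0.2]
width: 0.0642
```

Request:
step_arm:
  moves:
    - [0.75, 0, 0, 0, 0]
    - [0.75, 0, 0, 0, 0]

```text
time_s: 13.72
tcp_pos: [0.4693, -0.1947, 0.117]
ee_rot: [[-0.001, 0.138, -0.99], [0.001, -0.99, -0.138], [-1.0, -0.001, 0.001]]
force: [0.0, -0.2, -0.3]
width: 0.0639
```

Run:
```python
from rig import status,cams
from h import *
s=status.sense()
f=cams.grab_frame("wrist")
pos,rot=wristpose(f,s)
print(s["tcp_pos"],s["qd"].round(1))
m=tanmask(f["image"])
x,e=fitplate(f,m,(.4716,-.196,8),pos,rot);print(x,e)
print(shift(s,(x[0]/1e3,x[1]/1e3,.03),x[2]+180))
R=render(f,x[0]/1000,x[1]/1000,x[2],pos,rot)
o=f["image"][:,:,::-1].copy();cs,_=cv2.findContours((R>.5).astype(np.uint8),0,1);cv2.drawContours(o,cs,-1,(0,255,0),1)
cv2.imwrite("pics/p1.png",o)
```

```text
[ 0.46932579 -0.19474634  0.11699237] [ 0.2 -0.2 -0.2 -0.1  0.1 -0.1]
[ 471.73379221 -196.67849985    8.30478349] 0.039981654397064706
(array([ 8.7 ,  0.23, -0.22]), np.float64(-0.35), np.float64(-172.04))
```

View pics/p1.png

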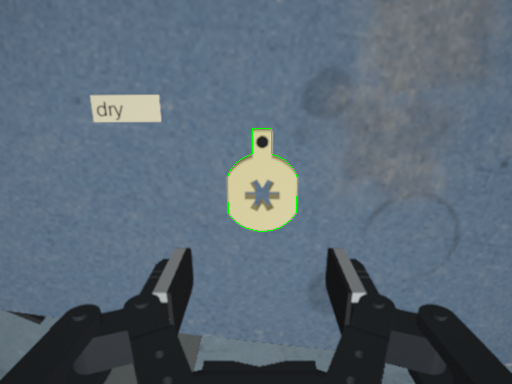

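Request:
step_arm:
  moves:
    - [0.75, 5.0, 0.23, -0.22, -0.3]
    - [0.75, 8.0, 0.23, -0.22, -0.3]
    - [0.75, 8.7, 0.23, -0.22, -0.3]
    - [0.75, 8.7, 0.23, -0.22, -0.3]
    - [0.75, 8.7, 0.23, -0.22, -0.3]

```text
time_s: 14.4
tcp_pos: [0.473, -0.1986, 0.0318]
ee_rot: [[0.002, 0.143, -0.99], [-0.002, -0.99, -0.143], [-1.0, 0.002, -0.002]]
force: [0.4, 0.5, -0.2]
width: 0.0639
```

Run:
```python
from rig import status,cams
from h import *
s=status.sense()
f=cams.grab_frame("wrist")
pos,rot=wristpose(f,s)
print(s["tcp_pos"],s["qd"].round(1))
m=tanmask(f["image"])
x,e=fitplate(f,m,(.4716,-.196,8),pos,rot);print(x,e)
print(shift(s,(x[0]/1e3,x[1]/1e3,.0155),x[2]+180))
cv2.imwrite("pics/p2.png",f["image"][:,:,::-1])
```

```text
[ 0.47296354 -0.19855946  0.03184255] [-0.2 -0.3 -0.1 -0.  -0.1  0.1]
[ 471.28015869 -196.69360876    7.99845661] 0.030864224522739774
(array([ 1.63, -0.21,  0.14]), np.float64(0.2), np.float64(-171.81))
```

View pics/p2.png

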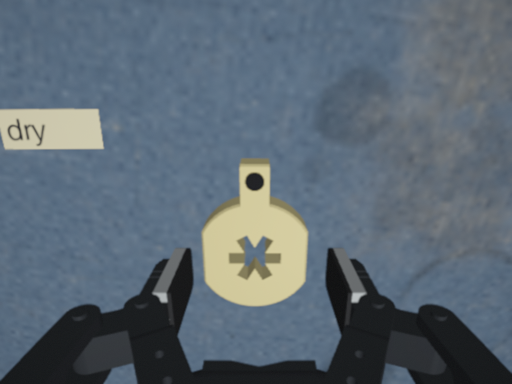

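Request:
step_arm:
  moves:
    - [0.75, 0.8, -0.21, 0.14, 0.2]
    - [0.75, 1.6, -0.21, 0.14, 0.2]
    - [0.75, 1.6, -0.21, 0.14, 0.2]
    - [0.55, 1.6, -0.21, 0.14, 0.2]
    - [0.5, 1.6, -0.21, 0.14, 0.2]
    - [0.5, 1.6, -0.21, 0.14, 0.2]
    - [0.5, 1.6, -0.21, 0.14, 0.2]

```text
time_s: 15.32
tcp_pos: [0.4703, -0.1963, 0.0145]
ee_rot: [[0.0, 0.139, -0.99], [-0.0, -0.99, -0.139], [-1.0, 0.0, -0.0]]
force: [-0.5, -0.7, 0.3]
width: 0.0505
```

Run:
```python
from rig import status,cams
from h import *
s=status.sense()
f=cams.grab_frame("wrist")
pos,rot=wristpose(f,s)
print(s["tcp_pos"],s["qd"].round(1),s["force"])
m=tanmask(f["image"])
x,e=fitplate(f,m,(.4716,-.196,8),pos,rot);print(x,e)
print("rel mm",s["ee_rot"].T@np.array([x[0]-1000*s["tcp_pos"][0],x[1]-1000*s["tcp_pos"][1],0]),shift(s,s["tcp_pos"],0))
cv2.imwrite("pics/p3.png",f["image"][:,:,::-1])
print(shift(s,(.4577,.2197,.19),160.2))
```

```text
[ 0.47030103 -0.19630397  0.01447732] [ 0. -0. -0.  0.  0.  0.] [-0.47630818 -0.65002178  0.3315694 ]
[ 471.62888543 -196.20500502    7.89706099] 0.02781607778570192
rel mm [ 3.34239302e-04  8.60516241e-02 -1.32875491e+00] (array([0., 0., 0.]), np.float64(-172.03), np.float64(-172.03))
(array([-17.56, -41.37,  -4.52]), np.float64(27.77), np.float64(-172.03))
```

View pics/p3.png

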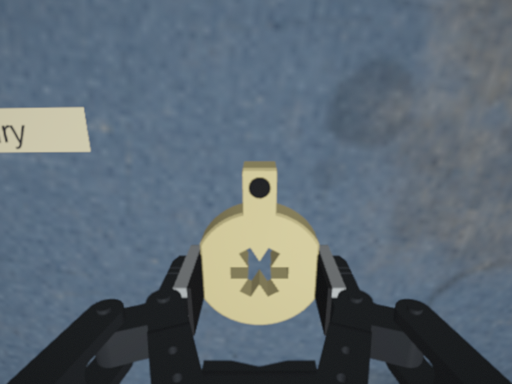

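Run:
```python
from rig import status,cams
from h import *
s=status.sense()
print(shift(s,(.5297,.1918,.14),160.2))
```

```text
(array([-12.56, -37.61, -11.27]), np.float64(27.77), np.float64(-172.03))
```

Request:
step_arm:
  moves:
    - [0.5, -3, 0, 0, 0]
    - [0.5, -8, -1, -0.3, 0]
    - [0.5, -13, -6, -1.8, 5]
    - [0.5, -15, -12, -3.6, 12]
    - [0.5, -15, -18, -5.4, 20]
    - [0.5, -15, -24, -7.2, 27.8]
    - [0.5, -15, -30, -9, 27.8]
    - [0.5, -15, -35, -10.5, 27.8]

```text
time_s: 16.38
tcp_pos: [0.5252, 0.1655, 0.1643]
ee_rot: [[0.0, -0.339, -0.941], [-0.0, -0.941, 0.339], [-1.0, 0.0, -0.0]]
force: [0.8, -0.9, -1.1]
width: 0.0507
```

Run:
```python
from rig import status,cams
from h import *
s=status.sense()
print(s["tcp_pos"],shift(s,(.5297,.1918,.14),160.2))
```

```text
[0.52519124 0.16546985 0.16431577] (array([ 2.43, -2.63,  0.47]), np.float64(-0.03), np.float64(160.17))
```

Request:
step_arm:
  moves:
    - [0.5, 1.0, -1.3, 0.2, 0]
    - [0.5, 2.0, -2.3, 0.4, 0]
    - [0.5, 2.3, -2.4, 0.4, 0]
    - [0.5, 2.3, -2.4, 0.4, 0]
    - [0.5, 2.3, -2.4, 0.4, 0]

```text
time_s: 17.0
tcp_pos: [0.5301, 0.1863, 0.1417]
ee_rot: [[0.0, -0.341, -0.94], [-0.0, -0.94, 0.341], [-1.0, -0.0, -0.0]]
force: [0.0, 0.1, -0.8]
width: 0.0509
```

Run:
```python
from rig import status,cams
from h import *
s=status.sense()
f=cams.grab_frame("wrist")
pos,rot=wristpose(f,s)
print(s["tcp_pos"],s["qd"].round(1),shift(s,(.5297,.1918,.116),160.2))
m=tanmask(f["image"])
x,e=fitplate(f,m,(*s["tcp_pos"][:2],-20),pos,rot,s["tcp_pos"][2]-.0145);print(x,e)
print("rel mm",s["ee_rot"].T@np.array([x[0]-1000*s["tcp_pos"][0],x[1]-1000*s["tcp_pos"][1],0]))
cv2.imwrite("pics/p4.png",f["image"][:,:,::-1])
```

```text
[0.53010828 0.1862757  0.14165942] [ 0.3 -0.2 -0.2  0.2  0.   0.2] (array([ 2.57, -0.51,  0.23]), np.float64(-0.12), np.float64(160.08))
[531.50421444 185.65844486 -19.93661279] 0.027911342268219362
rel mm [ 5.48654897e-04  1.04731032e-01 -1.52272248e+00]
```

View pics/p4.png

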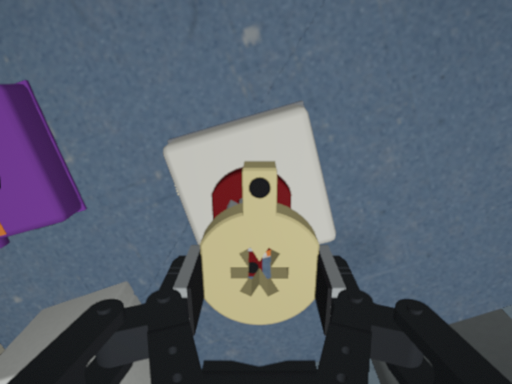

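Request:
step_arm:
  moves:
    - [0.5, 0, -0.5, 0.23, -0.1]
    - [0.5, 1, -0.5, 0.23, -0.1]
    - [0.5, 2, -0.5, 0.23, -0.1]
    - [0.5, 2.6, -0.5, 0.23, -0.1]
    - [0.5, 2.6, -0.5, 0.23, -0.1]
    - [0.5, 2.6, -0.5, 0.23, -0.1]

```text
time_s: 17.8
tcp_pos: [0.5294, 0.1928, 0.1155]
ee_rot: [[0.0, -0.338, -0.941], [-0.0, -0.941, 0.338], [-1.0, -0.0, -0.0]]
force: [0.4, 0.1, -1.7]
width: 0.0507
```

```bash
cat > chk.py <<'E'
from rig import status,cams
from h import *
import sys
s=status.sense()
f=cams.grab_frame("wrist")
pos,rot=wristpose(f,s)
print(s["tcp_pos"],s["force"].round(1),shift(s,(.5297,.1918,.105),160.2))
z=s["ee_rot"][:,2];y=s["ee_rot"][:,1]
c=s["tcp_pos"]-z*.0014+y*.0003; c[2]=.101
q=(world2pix(f,[c+.006*z,c-.006*z,c+.006*y,c-.006*y,c],pos,rot)-[220,235])*8
print(q.round(0))
cv2.imwrite(sys.argv[1],cv2.resize(f["image"][235:305,220:300,::-1],None,fx=8,fy=8,interpolation=cv2.INTER_CUBIC))
E
python3 chk.py pics/p5.png
```

```text
[0.5294438  0.19283492 0.11545116] [ 0.4  0.1 -1.7] (array([ 1.05,  0.09, -0.06]), np.float64(0.07), np.float64(160.27))
[[314. 261.]
 [314.  88.]
 [412. 176.]
 [216. 176.]
 [314. 176.]]
```

View pics/p5.png

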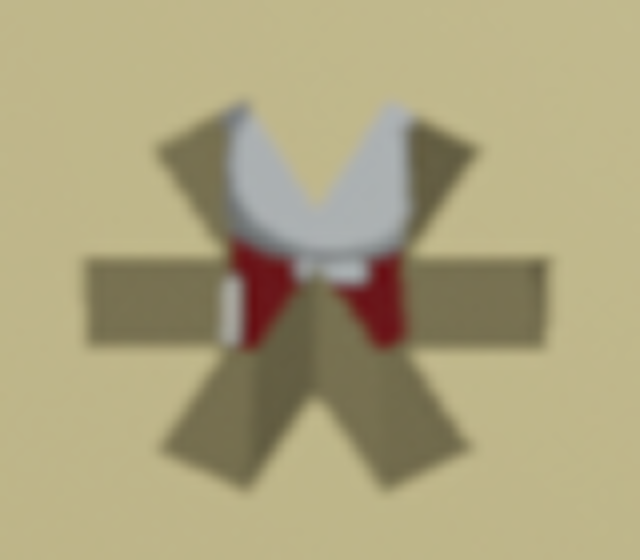

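Request:
step_arm:
  moves:
    - [0.5, 0, 0.09, -0.06, 0]
    - [0.5, 0.3, 0.09, -0.06, 0]
    - [0.5, 0.6, 0.09, -0.06, 0]
    - [0.5, 0.8, 0.09, -0.06, 0]
    - [0.5, 0.8, 0.09, -0.06, 0]

```text
time_s: 18.48
tcp_pos: [0.5293, 0.1918, 0.1071]
ee_rot: [[-0.001, -0.338, -0.941], [-0.0, -0.941, 0.338], [-1.0, 0.0, 0.001]]
force: [0.3, -0.5, -1.8]
width: 0.0506
```

```bash
python3 chk.py pics/p6.png
```

```text
[0.52934459 0.19176676 0.10705083] [ 0.3 -0.5 -1.8] (array([ 0.21, -0.02, -0.03]), np.float64(0.07), np.float64(160.27))
[[314. 338.]
 [314. 159.]
 [417. 249.]
 [211. 249.]
 [314. 249.]]
```

View pics/p6.png

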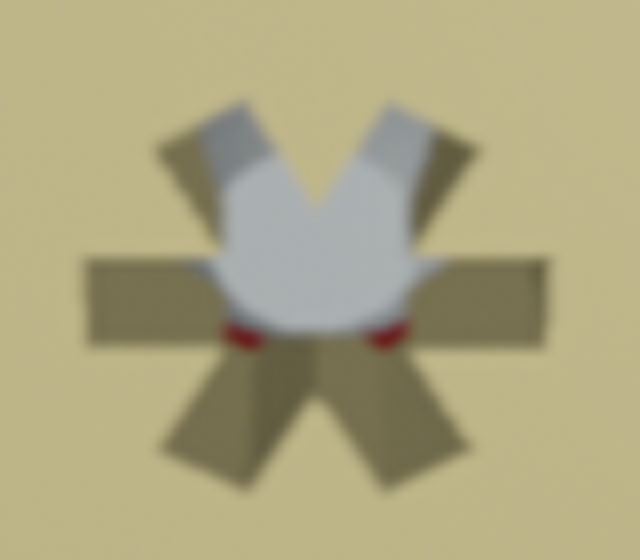

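Request:
step_arm:
  moves:
    - [0.5, 0.2, 0, -0.03, 0]
    - [0.5, 0.3, 0, -0.03, 0]
    - [0.5, 0.4, 0, -0.03, 0]
    - [0.5, 0.5, 0, -0.03, 0]
    - [0.5, 0.6, 0, -0.03, 0]
    - [0.5, 0.7, 0, -0.03, 0]
    - [0.5, 0.8, 0, -0.03, 0]

```text
time_s: 19.4
tcp_pos: [0.5299, 0.1917, 0.0993]
ee_rot: [[-0.0, -0.338, -0.941], [0.0, -0.941, 0.338], [-1.0, -0.0, 0.0]]
force: [-0.4, 0.0, -1.2]
width: 0.0508
```

Request:
step_arm:
  moves:
    - [0.5, 0.1, 0, 0, 0]
    - [0.5, 0.25, 0, 0, 0]
    - [0.5, 0.4, 0, 0, 0]
    - [0.5, 0.55, 0, 0, 0]
    - [0.5, 0.7, 0, 0, 0]
    - [0.5, 0.85, 0, 0, 0]
    - [0.5, 1.0, 0, 0, 0]
    - [0.5, 1.1, 0, 0, 0]

```text
time_s: 20.4
tcp_pos: [0.5298, 0.1917, 0.0882]
ee_rot: [[-0.0, -0.338, -0.941], [-0.0, -0.941, 0.338], [-1.0, 0.0, 0.0]]
force: [0.5, 1.1, -1.3]
width: 0.0509
```

Request:
step_arm:
  moves:
    - [0.5, 0.08, 0, 0, 0]
    - [0.5, 0.16, 0, 0, 0]
    - [0.5, 0.24, 0, 0, 0]
    - [0.5, 0.3, 0, 0, 0]

```text
time_s: 20.9
tcp_pos: [0.5299, 0.1917, 0.0854]
ee_rot: [[-0.0, -0.338, -0.941], [-0.0, -0.941, 0.338], [-1.0, 0.0, 0.0]]
force: [0.7, -0.4, -1.5]
width: 0.0507
```

Request:
step_arm:
  moves:
    - [0.5, 0.05, 0, 0, 0]
    - [0.5, 0.1, 0, 0, 0]
    - [0.5, 0.15, 0, 0, 0]
    - [0.5, 0.15, 0, 0, 0]

```text
time_s: 21.4
tcp_pos: [0.5298, 0.1917, 0.0838]
ee_rot: [[-0.0, -0.338, -0.941], [0.0, -0.941, 0.338], [-1.0, 0.0, 0.0]]
force: [-0.1, -0.4, -1.5]
width: 0.0509
```

Request:
step_arm:
  moves:
    - [0.5, 0.04, 0, 0, 0]
    - [0.5, 0.08, 0, 0, 0]
    - [0.5, 0.08, 0, 0, 0]

```text
time_s: 21.78
tcp_pos: [0.5299, 0.1917, 0.0835]
ee_rot: [[0.0, -0.338, -0.941], [0.0, -0.941, 0.338], [-1.0, -0.0, -0.0]]
force: [-3.1, -1.0, 3.7]
width: 0.0509
```

Request:
step_arm:
  moves:
    - [0.5, 0.03, 0, 0, 0]
    - [0.5, 0.03, 0, 0, 0]
    - [0.65, 0.03, 0, 0, 0]
    - [0.75, 0.03, 0, 0, 0]
    - [0.75, 0.03, 0, 0, 0]
    - [0.75, 0.03, 0, 0, 0]

```text
time_s: 22.52
tcp_pos: [0.5299, 0.1917, 0.0827]
ee_rot: [[-0.0, -0.338, -0.941], [0.0, -0.941, 0.338], [-1.0, -0.0, 0.0]]
force: [0.1, -0.3, -0.3]
width: 0.0638
```

Request:
step_arm:
  moves:
    - [0.75, -2, 0, 0, 0]
    - [0.75, -5, 0, 0, 0]
    - [0.75, -9, 0, 0, 0]
    - [0.75, -11, 0, 0, 0]
    - [0.75, -11, 3, 3, 0]
    - [0.75, -11, 5, 8, 0]
    - [0.75, -11, 5, 8, 0]

```text
time_s: 23.4
tcp_pos: [0.4336, 0.1716, 0.1916]
ee_rot: [[-0.004, -0.337, -0.942], [-0.0, -0.942, 0.337], [-1.0, 0.002, 0.003]]
force: [0.6, -0.4, 0.2]
width: 0.0642
```

Run:
```python
from rig import status,cams
from h import *
s=status.sense();print(s["time_s"],s["tcp_pos"],s["force"])
f=cams.grab_frame("wrist");cv2.imwrite("pics/e_w.png",f["image"][:,:,::-1])
f=cams.grab_frame("side")
cv2.imwrite("pics/e_s.png",cv2.resize(f["image"][150:220,190:280,::-1],None,fx=8,fy=8,interpolation=cv2.INTER_CUBIC))
f=cams.grab_frame("top")
cv2.imwrite("pics/e_t.png",f["image"][:,:,::-1])
```

```text
23.4 [0.43362517 0.17156331 0.19156644] [ 0.6407804  -0.38495734  0.15145113]
```

View pics/e_w.png

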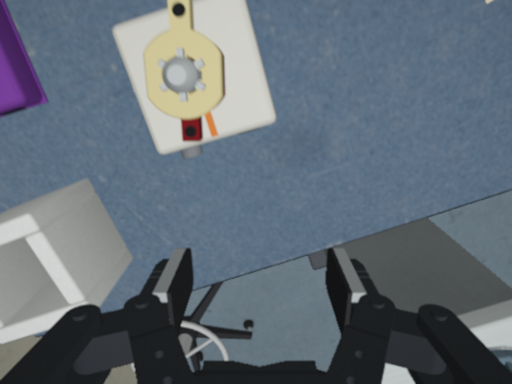

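View pics/e_s.png

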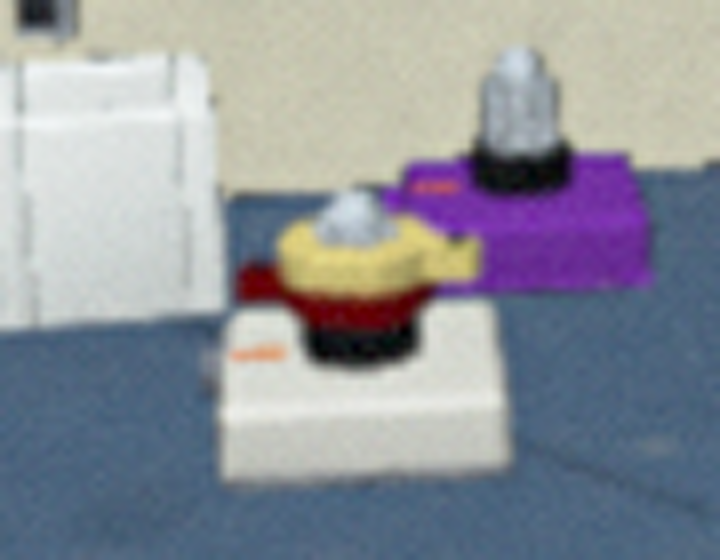

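```bash
python3 -c "
from rig import arm
print(arm.job_done())"
```

```text
the job is handed in; nothing more can be done
None
```

Both plates are seated on the hub, and I handed the job in with the robot's clock at about 23.5 s of the 72 s allowed. No verdict came back, so this rests on my own checks.

- **Spline angle:** I read it from the wrist camera instead of feeling for it. The nearest spline to the front mark is at 160° in the world frame, about 15° off the mark at 175°. Both plates went past the spline ends with no measurable resistance.
- **Dark red plate:** its tab points along that spline. It touched the shoulder at a hand height of 70.2 mm, against 70.3 mm expected. The last wrist reading before release was 7 N upward.
- **Tan plate:** it lies on the dark one with its tab on the opposite side. It touched at 83.5 mm, exactly as expected, with 3.7 N at contact. I then pressed it a further 0.3 mm, and the force during that press was not read.
- **Final pictures:** the side and wrist pictures show both plates flat and stacked with no visible gap, the tabs opposite each other, and the gripper clear.

- **Top camera disagreement:** my first by-eye reading of the hub position there was about 4–5 mm off the wrist camera. I used the wrist view of the pilot through each plate's bore, and the free slide down confirmed it.
- **Bystanders:** I saw no contact with the timer, the pen or the cup, but I did not measure their positions at the end.

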